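# Release and raise the lid of a bead case with a flat opener

### The job

Open the wooden bead case: take the green-handled opener, push its blade through the brass-edged slot in the case's front to press the hidden latch tab until the lid pops ajar, then draw it out, slide the blade under the lid's raised front edge and lift the lid until it stands almost upright. Finish with the opener lying flat in the aluminium tray and let go; do not disturb the two spools, the brass pot and the blue bowl.

Things in the scene. Friction and masses are not known exactly. Their poses are not given: they have to be found in the camera images.
- case: Fixed wooden case, 150 (x) x 240 (y) x 65 high to the rim, walls 6. Origin: centre of underside; own +x leads from the slotted front face (x = -75) to the hinge, z up. An 8 mm brass spring pin at x = -53, y = 95 pushes the unlatched lid ajar and then stands 22 above the rim. A catch on the lid at x = -30, y = 20 hangs 14 below it.
- slot (a point): Centre of the mouth of the slot, in the outer front face of the case: at case x = -75, y = -35, z = 36 mm. The slot is a horizontal opening 20 wide (case y) x 12 high, through the 6 mm wall, with a brass surround 1 mm proud. A brass strip 50 x 6 let into the lid's top shows its line (case y = -35) from above. Axes as the case's. The blade goes in along case +x.
- tab: Hidden red spring latch tab behind the slot, a 26 x 26 mm plate. Origin: centre of the face towards the slot, at rest 40 mm behind the outer front face (case x = -35, y = -35, z = 36). Slides along case +x: 2 N to start it, lets the lid go after 6 to 8 mm at about 4 N, hard stop at 14 mm. Springs back.
- lid: Lid: dark wood frame, clear pane, 158 deep x 240 x 8 thick. Origin: on the hinge, middle of the rear lower edge (case x = 75, y = 0, z = 65.5). Extends along own -x, 8 past the case front; underside at own z = 0; closed, axes as the case's. Opens about own +y; tilt = opening: 0 closed, about 0.17 rad ajar (gap about 25 at the front), stop 1.75. Stays where left; lifts with about 2 N.
- lid_edge (a point): Middle of the lid's front lower edge (lid x = -158, y = 0, z = 0).
- opener: Loose opener, 170 long, 90 g, lying flat. Own +x to the blade tip, z up. Origin: on the underside, below the place to grip (near the balance point). Green handle x = -65 to 20, 22 wide x 18 high; brass collar to 25; flat steel blade 12 wide x 5 thick to x = 105, its mid-plane 9 above the underside.
- blade_tip (a point): Centre of the blade's end face (opener x = 105, y = 0, z = 9 mm).
- tray: Aluminium tray fixed on the bench, outside 250 (own x) x 150 (own y) x 25 high, walls 4, floor 4 thick. Origin: centre of its underside.
- spool_yellow: Bystander: yellow thread spool, white flanges, 56 diameter x 52 high, loose, standing before the case. Origin: centre of its foot.
- spool_red: Bystander: red thread spool, white flanges, 56 diameter x 52 high, loose, standing before the case. Origin: centre of its foot.
- brass_pot: Bystander: small brass pot with a pointed lid, 50 diameter x 58 high, loose, beside the opener. Origin: centre of its foot.
- bowl: Bystander: small blue bowl, 68 diameter x 36 high, loose, beside the opener. Origin: centre of its foot.
Things that resemble listed ones, but are neither listed nor needed, are in the scene too. Of the things like the opener, leave any that is orange; of the rest the smaller one is meant.

How it is judged:
By the outcome, as a careful person would: the job done as asked, in the order asked, and still so for the second after the job is handed in, with the robot touching nothing.
It also fails if it takes over 72 s, if anything falls off the work surface, if the arm or the gripper's body presses on something with over 40 N, if the wrist force passes 120 N, or if a joint passes its speed limit or range.

### The arm

A 7-joint arm with a two-finger parallel gripper is mounted at the origin on the work surface. World frame = base frame: x ahead of the robot, y to its left, z up, the work surface at z = 0. Lengths are in m, angles in rad, forces in N, time in s.
With the tool pointing down it reaches from about 0.4 to 0.85 m from the base axis. Payload 10.4 kg.
Tool frame: the origin (TCP) lies on the centre line of the jaws, within the pads' length; the fingertips stand 14 mm ahead of it and the grasp point (between the pads) lies 5 mm behind it (tip_reach is the z of the fingertips in the tool frame, in m); z points along the fingers, x is the direction in which the jaws open and shut, and the axes are right-handed (so a half turn about z gives the same grasp; the last joint's range is limited). The gripper opens to 87 mm and grips with 3 to 60 N. Pads are 19 mm wide; open, the fingers measure 117 mm over their backs; the gripper's body (75 mm by 190 mm) begins 51 mm behind the grasp point.
Start: joints at [-0.023, 0.332, -0.065, 1.46, 0.022, 1.35, -0.088], TCP at [0.625, 0, 0.21] pointing down, gripper open.
Joint ranges: [-2.6, 2.6], [-0.5, 2.12], [-1.47, 1.34], [0.16, 2.42], [-1.27, 4.41], [0.06, 2.06], [-2.6, 2.6]. Speed limits (rad/s): [2.22, 2.22, 2.79, 2.79, 3.14, 3.14, 3.14].

### API

Orientations are given as a unit quaternion [x, y, z, w].
In Python, from bench import * gives the robot as it stands.
- The arm moves only by the tool carry_out, never from a script. Its argument "rows" is a list of rows, each a list of 5 numbers: the closure, from -1 (fully open) to 1 (shut), so that 0 is half open, then the shift along the tool's x, y, z in units of 30 mm (1.0 is 30 mm), then the turn about the tool's z in units of 5 degrees (1.0 is 5 degrees). In form: [[jaw, x, y, z, turn], ...]. A call has 1 to 20 rows; each row shifts and turns the pose as measured when the row begins, along the tool's axes as they then stand; what a row does not reach is not made up. A row lasts 1/12 s, in which the tool goes at most 41.7 mm and 7.16 degrees, less where a joint would pass 70% of its speed; a pose out of reach is approached as far as the arm can. A call is refused whole if a number of a shift passes 1 or a number of a turn 1, either way. A call with a gripper value outside its range is refused whole. The fingers move at their own pace and stop on an object; "force" is the grip in N (left out, the last holds). Time passes only in rows, so rows that do not move let the fingers close. It gives the time, the measured TCP pose, the force and the opening at its end, in the units of the state.
- read_state(): the state, without advancing time (a new reading comes with each control period).
- camera(name): name is "scene" or "side" or "wrist"; returns the picture (420x560x3 uint8, blue, green, red); there is no depth.
- camera_info(name): a dict with "fx", "fy", "cx", "cy" (pixels), "extrinsics" (4x4, takes a point from camera to world coordinates); the wrist camera has in their place "tool_from_camera" (4x4, takes a point from camera to tool coordinates, whose origin is the TCP and whose axes are the tool frame's). Camera axes: x right, y down, z forward; pixel columns grow to the right and rows downward; lengths in m; the calibration is good to about 2 mm. A picture is of the moment at which its call begins: read the wrist's pose just before it. camera_info takes no time and is no camera call.
- close_job(): hands the job in, once; it reports no verdict.
Trained networks look in the newest picture that a camera, given by its name, has taken for a name from the list of things; names that differ only in an ending like _2 or _b are one class to them, and where a whole thing is asked for, a point or a joint stands for the part that bears it (a point fixed in the world has none). Each returns a list of dicts, best first, with "conf" (0 to 1); they miss things now and then, are a little off and sometimes report something else, mostly with a low value. They report only what shows in the picture. A call takes as long as a camera call. They do not tell look-alikes from the thing itself.
- recognise(query, camera): "box" ([centre column, centre row, width, height] in pixels, round what is visible of it).
- silhouettes(query, camera): "mask" (420x560 bool, what is visible of it) and "box" ([centre column, centre row, width, height] in pixels, round what is visible of it).
- pinpoint(query, camera): "xy" ([column, row] in pixels: a listed point, or the origin of a listed thing).
The state is a dict: "time": time; "joint_positions": joint angles; "joint_vel": joint speeds; "joint_torque": joint torques, N m; "ee_pos": TCP position; "eef_rot": TCP orientation; "ft_force": force on the tool from outside, world axes, zero at the start; "torque": the same for the moment, N m; "width": finger opening in m.
Only numpy, scipy, OpenCV 4.12 (cv2) and the standard library are available. Lean on these libraries where they do the work, as an engineer would, in place of code of your own. Each camera call takes 0.05 s, during which the arm holds its last target. There are 200 camera calls.

## Working session

There is one attempt and no reset: what is moved stays moved. The work goes in short steps, Python scripts to look and compute and a tool call to move; the robot and the scene stay as the last step left them, time stands still between calls to the robot, and variables do not carry over. Pictures are saved under pics/ and viewed, about 8 in all and at most 12, crops included, and the job is handed in when it is done.

Besides the shell and the picture viewer there is one more tool, called after "Request:" as name(argument=value, ...) on one line, values as JSON. carry_out: Moves the arm, as the interface text tells. Its arguments: {"type":"object","properties":{"rows":{"type":"array","items":{"type":"array","items":{"type":"number"}}},"force":{"type":"number"}},"required":["rows"]}

```bash
mkdir -p pics
python3 - <<'E'
from bench import *
import cv2,numpy as np
s=read_state();print(s)
for c in ("scene","side"):
    im=camera(c);cv2.imwrite(f"pics/{c}0.png",im)
    i=camera_info(c);print(c,i)
    for q in ("slot","lid_edge","opener","blade_tip","tray","spool_yellow","spool_red","brass_pot","bowl","case"):
        print(q,[(np.round(d["xy"]).tolist(),round(d["conf"],2)) for d in pinpoint(q,c)][:4])
print(camera_info("wrist"))
a=cv2.imread("pics/scene0.png");b=cv2.imread("pics/side0.png")
E
```

```text
{'time': 0.0, 'joint_positions': array([-0.02260503,  0.33290585, -0.06472864,  1.46092737,  0.02159834,
        1.34989172, -0.08851507]), 'joint_vel': array([ 5.39680281e-04,  2.16751085e-03,  8.13432908e-04, -1.18113989e-03,
       -4.20124228e-04, -1.76924391e-03, -5.68368993e-05]), 'joint_torque': array([-1.20520472e-04, -6.23245955e+01,  2.44190963e-02, -3.89891267e+01,
       -6.13984605e-02,  3.97891912e-02,  1.87085252e-04]), 'ee_pos': array([6.24601445e-01, 1.48375142e-05, 2.09539463e-01]), 'eef_rot': array([ 9.99999742e-01,  1.86845592e-05, -7.17831721e-04,  2.71112511e-05]), 'ft_force': array([-0.02259434, -0.45373659, -0.55746679]), 'torque': array([ 0.01901718,  0.01614065, -0.05506196]), 'width': 0.08684678533756407}
scene {'fx': 469.49229711154084, 'fy': 469.49229711154084, 'cx': 285.0918855337779, 'cy': 202.78037364419035, 'extrinsics': array([[ 0.82727558,  0.37600306, -0.41741684,  0.96312433],
       [ 0.5615659 , -0.53217911,  0.63358436, -0.73841904],
       [ 0.01608914, -0.75855593, -0.65140927,  0.82295167],
       [ 0.        ,  0.        ,  0.        ,  1. 
[... 1091 characters left out ...]
05.0], 0.58)]
tray [([322.0, 166.0], 0.82)]
spool_yellow [([254.0, 238.0], 0.88)]
spool_red [([268.0, 204.0], 0.65)]
brass_pot [([236.0, 369.0], 0.69), ([236.0, 205.0], 0.58)]
bowl [([289.0, 298.0], 0.63)]
case [([204.0, 220.0], 0.72)]
{'fx': 310.7062104694053, 'fy': 310.7062104694053, 'cx': 278.82452105412455, 'cy': 212.78177458375873, 'tool_from_camera': array([[ 9.99999888e-01,  6.53699248e-05,  4.69582164e-04,
        -4.79643519e-04],
       [-1.93679092e-04,  9.60361014e-01,  2.78759188e-01,
        -7.74678485e-02],
       [-4.32745936e-04, -2.78759247e-01,  9.60360919e-01,
        -1.73922444e-01],
       [ 0.00000000e+00,  0.00000000e+00,  0.00000000e+00,
         1.00000000e+00]])}
```

View pics/scene0.png

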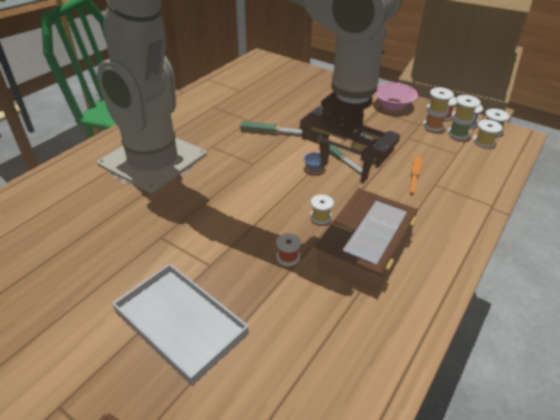

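View pics/side0.png

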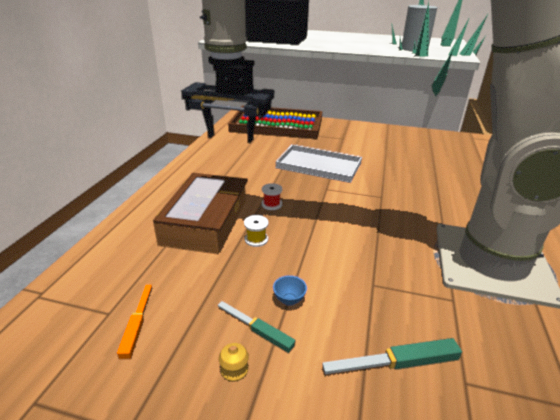

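Look-alikes for the opener in the side view are the small green at (261,331), the large green at (407,362) and the orange at (138,327). The small green one is meant, since orange is excluded and it is the smaller of the rest. Next I'll triangulate positions.

```bash
cat > h.py <<'E'
from bench import *
import cv2,numpy as np
from scipy.spatial.transform import Rotation as R
def cam(c,s=None):
    i=camera_info(c);K=np.array([[i["fx"],0,i["cx"]],[0,i["fy"],i["cy"]],[0,0,1]])
    if c!="wrist": return K,i["extrinsics"]
    s=s or read_state();T=np.eye(4);T[:3,:3]=R.from_quat(s["eef_rot"]).as_matrix();T[:3,3]=s["ee_pos"]
    return K,T@i["tool_from_camera"]
def ray(c,p,C=None):
    K,T=C or cam(c);d=T[:3,:3]@np.linalg.solve(K,[p[0],p[1],1]);return T[:3,3],d/np.linalg.norm(d)
def onz(c,p,z,C=None):
    o,d=ray(c,p,C);return o+d*(z-o[2])/d[2]
def tri(*obs):
    A=0;b=0
    for c,p,*C in obs:
        o,d=ray(c,p,*C);P=np.eye(3)-np.outer(d,d);A=A+P;b=b+P@o
    return np.linalg.solve(A,b)
def proj(c,X,C=None):
    K,T=C or cam(c);X=np.atleast_2d(X);q=(X-T[:3,3])@T[:3,:3]@K.T;return q[:,:2]/q[:,2:]
def pose(x,y,th):  # planar pose -> function of local points
    c,s=np.cos(th),np.sin(th)
    return lambda L:np.atleast_2d(L)@np.array([[c,s,0],[-s,c,0],[0,0,1]])+[x,y,0]
E
python3 - <<'E'
from h import *
np.set_printoptions(precision=3,suppress=True)
pr={"op":((340,158),(261,331),.0),"tip":((362,171),(219,305),.009),"bowl":((314,170),(289,298),0),"pot":((358,147),(236,369),0),"yel":((322,217),(254,238),0),"red":((288,254),(268,204),0),"tray":((180,320),(322,166),0),"case":((367,249),(204,220),0),"slot":((334,236),(239,207),.036),"edge":((334,217),(236,204),.0655)}
for k,(a,b,z) in pr.items(): print(k,onz("scene",a,z),onz("side",b,z),tri(("scene",a),("side",b)))
s=read_state();im=camera("wrist");cv2.imwrite("pics/w0.png",im);
a=cv2.imread("pics/side0.png")[160:390,100:330];b=cv2.imread("pics/scene0.png")[120:300,250:430]
f=lambda u,n:cv2.resize(u,(n,n),interpolation=cv2.INTER_CUBIC)
o=np.zeros((600,800,3),np.uint8);o[:400,:400]=f(a,400);o[:400,400:]=f(b,400);o[400:,:267]=cv2.resize(im,(267,200));cv2.imwrite("pics/m1.png",o)
E
```

```text
op [0.455 0.331 0.   ] [0.449 0.331 0.   ] [ 0.452  0.332 -0.001]
tip [0.544 0.299 0.009] [0.544 0.301 0.009] [0.544 0.3   0.008]
bowl [0.422 0.233 0.   ] [0.419 0.236 0.   ] [ 0.42   0.235 -0.002]
pot [0.472 0.416 0.   ] [0.465 0.418 0.   ] [ 0.468  0.418 -0.002]
yel [0.546 0.07  0.   ] [0.55  0.064 0.   ] [0.548 0.068 0.003]
red [ 0.547 -0.089  0.   ] [ 0.561 -0.096  0.   ] [ 0.555 -0.092  0.005]
tray [ 0.467 -0.373  0.   ] [ 0.457 -0.376  0.   ] [ 0.461 -0.373 -0.001]
case [0.695 0.034 0.   ] [0.698 0.027 0.   ] [0.696 0.031 0.003]
slot [ 0.622 -0.006  0.036] [ 0.612 -0.005  0.036] [ 0.617 -0.006  0.034]
edge [0.603 0.023 0.066] [0.607 0.027 0.066] [0.605 0.025 0.065]
```

View pics/m1.png

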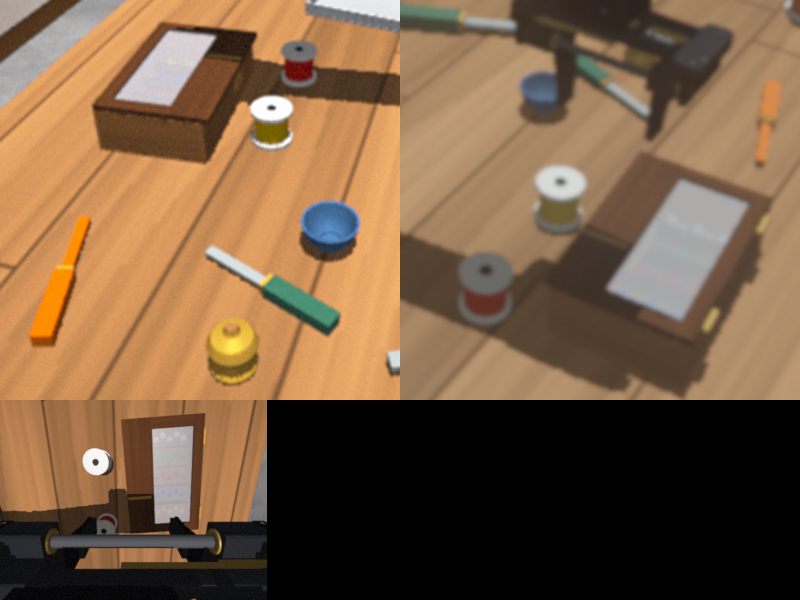

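The crop confirms the small green opener between the bowl and the pot. The slot is in the shadowed front of the case, facing the robot between the two spools. I'll move above the opener and turn.

Request:
carry_out(rows=[[0,-0.48,-0.92,0,0],[0,-0.48,-0.92,0,0],[0,-0.48,-0.92,0,0],[0,-0.48,-0.92,0,0],[0,-0.48,-0.92,0,0],[0,-0.48,-0.92,0,0],[0,-0.48,-0.92,0,0],[0,-0.48,-0.92,0,0],[0,-0.48,-0.92,0,0],[0,-0.48,-0.92,0,0],[0,-0.48,-0.92,0,0],[0,-0.48,-0.92,0,0],[0,0,0,0,1],[0,0,0,0,1],[0,0,0,0,1],[0,0,0,0,1],[0,0,0,0,1],[0,0,0,0,1]])

```text
time: 2.65
ee_pos: [0.4426, 0.3471, 0.2101]
eef_rot: [0.963, -0.269, 0.001, -0.001]
ft_force: [0.3, 0.1, 0.0]
width: 0.0441
```

Request:
carry_out(rows=[[0,0,0,0,1],[0,0,0,0,1],[0,0,0,0,1],[0,0,0,0,1],[0,0,0,0,1],[0,0,0,0,1],[0,0,0,0,1],[0,0,0,0,1],[0,0,0,0,1],[0,0,0,0,1],[0,0,0,0,1],[0,0,0,0,1],[0,0,0,0,1],[0,0,0,0,1],[0,0,0,0,1],[0,0,0,0,1]])

```text
time: 3.98
ee_pos: [0.4432, 0.3452, 0.2062]
eef_rot: [-0.59, 0.808, -0.001, -0.003]
ft_force: [-0.1, 0.7, -1.0]
width: 0.0435
```

```bash
cat >> h.py <<'E'
def st():
    s=read_state();M=R.from_quat(s["eef_rot"]).as_matrix()
    by=np.degrees(np.arctan2(-M[1,1],-M[0,1]));print("tcp",np.round(s["ee_pos"],4),"blade yaw %.2f"%by,"tilt",np.round(M[:2,2],4),"q7 %.2f"%s["joint_positions"][6],"F",np.round(s["ft_force"],1),"w %.4f t %.1f"%(s["width"],s["time"]));return s,M
E
python3 - <<'E'
from h import *
np.set_printoptions(precision=4,suppress=True)
s,M=st();im=camera("wrist");C=cam("wrist",s)
m=silhouettes("opener","wrist");print([(d["conf"],np.round(d["box"]).tolist()) for d in m])
for q in("opener","blade_tip"):
    for d in pinpoint(q,"wrist"):print(q,d["conf"],d["xy"],onz("wrist",d["xy"],0 if q=="opener" else .009,C))
k=m[0]["mask"];ys,xs=np.nonzero(k);P=np.array([onz("wrist",p,.012,C)[:2] for p in zip(xs,ys)])
r=cv2.minAreaRect(P.astype(np.float32)*1000);print(r);u,sv,v=np.linalg.svd(P-P.mean(0),full_matrices=False);print(P.mean(0),np.degrees(np.arctan2(v[0,1],v[0,0])))
im[k]=im[k]//2+[0,0,120];cv2.imwrite("pics/w1.png",im)
E
```

```text
tcp [0.4432 0.3452 0.2062] blade yaw -17.73 tilt [-0.0034 -0.0059] q7 -2.60 F [-0.1  0.7 -1. ] w 0.0435 t 4.0
[(0.83, [308.0, 308.0, 64.0, 62.0]), (0.8, [287.0, 165.0, 23.0, 145.0]), (0.78, [145.0, 22.0, 73.0, 34.0])]
opener 0.75 [343.1, 342.9] [0.1936 0.3263 0.    ]
opener 0.71 [287.1, 181.0] [0.4458 0.333  0.    ]
blade_tip 0.76 [289.1, 90.6] [0.5442 0.3003 0.009 ]
blade_tip 0.72 [276.2, 281.1] [0.3234 0.3866 0.009 ]
((267.13739013671875, 360.67156982421875), (127.93341064453125, 20.297292709350586), 25.0878963470459)
[0.2481 0.3519] -155.47355400416984
```

View pics/w1.png

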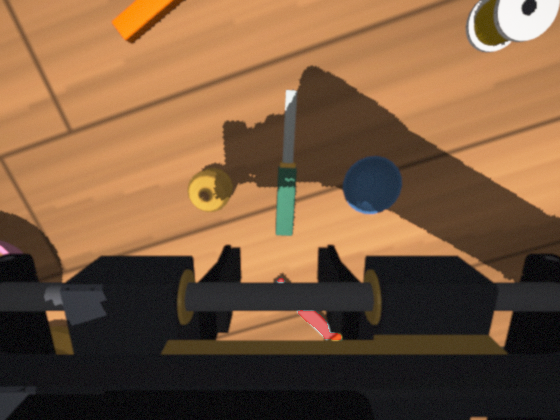

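The wrist view shows the small opener with its handle at (286,200) and its tip at (289,91). The pot is at (210,190) and the bowl at (372,184). The best mask was the pink look-alike behind the fingers, so I'll use the second one. q7 is near its limit, so I'll measure yaw precisely.

Run:
```python
from h import *
from scipy.optimize import least_squares
np.set_printoptions(precision=4,suppress=True)
s,M=st();im=camera("wrist");C=cam("wrist",s)
m=[d for d in silhouettes("opener","wrist") if abs(d["box"][0]-287)<15 and abs(d["box"][1]-165)<20][0]
k=m["mask"].astype(np.uint8)
# fit: project opener model hull to mask
H=[[x,y,z] for x in(-.065,.02) for y in(-.011,.011) for z in(0,.018)];B=[[x,y,z] for x in(.02,.105) for y in(-.006,.006) for z in(.0065,.0115)]
def rend(p):
    o=np.zeros(k.shape,np.uint8);f=pose(*p)
    for L in(H,B):cv2.fillConvexPoly(o,cv2.convexHull(np.round(proj("wrist",f(L),C)*16).astype(np.int32)),1,shift=4)
    return o
from scipy.optimize import minimize
g=lambda a,s=3:cv2.GaussianBlur(a.astype(float),(0,0),s)
K=g(k);c=lambda p:((g(rend([p[0]/100,p[1]/100,p[2]/10]))-K)**2).sum()
r=minimize(c,[44.9,33.2,-3.3],method="Nelder-Mead",options=dict(initial_simplex=[[44.9,33.2,-3.3],[45.5,33.2,-3.3],[44.9,33.7,-3.3],[44.9,33.2,-2.8]],xatol=.002))
p=r.x/[100,100,10];print(p,np.degrees(p[2]),r.fun,"iou",(rend(p)&k).sum()/(rend(p)|k).sum())
d=np.array([p[0],p[1],0])-s["ee_pos"];print("tool shift mm",1000*M.T@d)
```

```text
tcp [0.4419 0.3469 0.2061] blade yaw -17.40 tilt [-0.003  -0.0067] q7 -2.60 F [ 0.2  0.5 -0.5] w 0.0436 t 4.2
[ 0.4463  0.3351 -0.3571] -20.458315249951724 18.629034620344566 iou 0.8975481611208407
tool shift mm [  8.4094  -7.9704 206.1792]
```

Request:
carry_out(rows=[[0,0.05,-0.05,0.5,-0.2],[0,0.05,-0.05,0.9,0],[0,0.05,-0.05,0.9,0],[0,0.05,-0.05,0.9,0],[0,0.05,-0.05,0.9,0],[0,0,0,0.6,0],[0,0,0,0,0],[0,0,0,0,0]])

```text
time: 4.95
ee_pos: [0.4496, 0.3361, 0.0627]
eef_rot: [-0.599, 0.801, 0.003, 0.0]
ft_force: [-0.4, -0.0, 0.4]
width: 0.0437
```

Run:
```python
from h import *
s,M=st();im=camera("wrist");C=cam("wrist",s);cv2.imwrite("pics/w2.png",im)
for q in("opener","blade_tip"):
    for d in pinpoint(q,"wrist"):print(q,round(d["conf"],2),d["xy"],onz("wrist",d["xy"],0 if q=="opener" else .009,C).round(4))
p=np.array([.4475,.3345,.016]);print(1000*M.T@(p-s["ee_pos"]))
```

```text
tcp [0.4496 0.3361 0.0627] blade yaw -16.45 tilt [-0.0032  0.0048] q7 -2.53 F [-0.4 -0.   0.4] w 0.0437 t 5.0
opener 0.86 [281.6, 221.7] [0.4488 0.3352 0.    ]
blade_tip 0.69 [296.1, 83.0] [0.5439 0.2972 0.009 ]
[ 2.3503678   1.38720323 46.72491257]
```

View pics/w2.png

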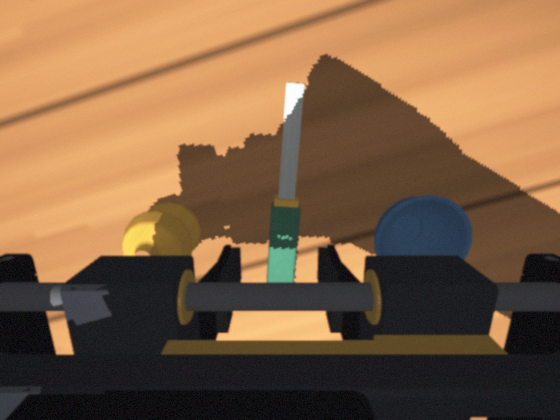

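The view is centred: handle at (283,240) between the fingers, pot at (160,235), bowl at (423,235), both clear. Next I'll turn slightly, descend and grip.

Request:
carry_out(rows=[[0,0.05,0,0.4,0.5],[0,0,0,0.4,0.1],[0,0,0,0.4,0],[0,0,0,0.2,0],[0,0,0,0,0],[0,0,0,0,0]], force=20)

```text
time: 5.6
ee_pos: [0.4526, 0.3396, 0.0252]
eef_rot: [-0.579, 0.816, 0.004, 0.006]
ft_force: [0.9, -0.3, -0.1]
width: 0.0434
```

Run:
```python
from h import *
s,M=st();p=np.array([.4487,.3352,.016]);print(1000*M.T@(p-s["ee_pos"]))
```

```text
tcp [0.4526 0.3396 0.0252] blade yaw -19.29 tilt [0.0054 0.0137] q7 -2.56 F [ 0.9 -0.3 -0.1] w 0.0434 t 5.6
[5.59164015 2.24869614 9.131236  ]
```

Request:
carry_out(rows=[[0,0.1,0.04,0.15,0],[0,0.08,0.03,0.12,0],[0,0,0,0,0]])

```text
time: 5.85
ee_pos: [0.4489, 0.3354, 0.017]
eef_rot: [-0.579, 0.815, 0.004, 0.007]
ft_force: [-0.2, 0.6, -0.7]
width: 0.0432
```

Run:
```python
from h import *
s,M=st();p=np.array([.4487,.3352,.016]);print(1000*M.T@(p-s["ee_pos"]));print(s["joint_positions"])
s,M=st();camera("wrist");s,M=st()
```

```text
tcp [0.4489 0.3354 0.017 ] blade yaw -19.21 tilt [0.0059 0.0143] q7 -2.56 F [-0.2  0.6 -0.7] w 0.0432 t 5.8
[0.28962072 0.06420404 0.9865694 ]
[-0.86668382  0.37233066  0.17391486  1.85499768 -0.08891957  0.9074783
 -2.55664468]
tcp [0.4489 0.3354 0.017 ] blade yaw -19.21 tilt [0.0059 0.0143] q7 -2.56 F [-0.2  0.6 -0.7] w 0.0432 t 5.8
tcp [0.449  0.3357 0.0173] blade yaw -19.21 tilt [0.0062 0.0146] q7 -2.56 F [0.1 0.2 0. ] w 0.0438 t 5.9
```

Request:
carry_out(rows=[[1,0,0,0,0],[1,0,0,0,0],[1,0,0,0,0],[1,0,0,0,0],[1,0,0,0,0],[1,0,0,0,0]], force=55)

```text
time: 6.4
ee_pos: [0.4497, 0.3361, 0.0184]
eef_rot: [-0.579, 0.815, 0.004, 0.008]
ft_force: [0.4, -0.1, -0.4]
width: 0.0118
```

Request:
carry_out(rows=[[1,0,0,-0.5,0],[1,0,0,-0.8,0],[1,0,0,-0.9,0],[1,0,0,-0.9,0],[1,0,0,-0.9,0],[1,0,0,-0.9,0],[1,0,0,0,0],[1,0,0,0,0]])

```text
time: 7.07
ee_pos: [0.4475, 0.3328, 0.171]
eef_rot: [-0.579, 0.815, 0.004, 0.006]
ft_force: [-0.9, 0.6, -0.8]
width: 0.0005
```

Run:
```python
from h import *
s,M=st();p=np.array([.5,-.005,.13]);print(1000*M.T@(p-s["ee_pos"]))
```

```text
tcp [0.4475 0.3328 0.171 ] blade yaw -19.22 tilt [0.0048 0.0137] q7 -2.58 F [-0.9  0.6 -0.8] w 0.0005 t 7.1
[ 302.21407508 -160.7681661    36.61783476]
```

Run:
```python
from h import *
s,M=st();im=camera("wrist");C=cam("wrist",s)
for q in("opener","blade_tip"):
    for d in pinpoint(q,"wrist"):print(q,round(d["conf"],2),d["xy"],onz("wrist",d["xy"],0 if q=="opener" else .009,C).round(4))
b=camera("side")
for q in("opener","blade_tip"):
    for d in pinpoint(q,"side"):print(q,round(d["conf"],2),d["xy"],onz("side",d["xy"],0 if q=="opener" else .009).round(4))
o=np.zeros((600,800,3),np.uint8);o[:300,:400]=cv2.resize(im,(400,300));o[300:,:400]=cv2.resize(b,(400,300));o[:400,400:]=cv2.resize(b[220:400,160:340],(400,400),interpolation=cv2.INTER_CUBIC);cv2.imwrite("pics/m3.png",o)
```

```text
tcp [0.4475 0.3328 0.171 ] blade yaw -19.22 tilt [0.0048 0.0137] q7 -2.58 F [-0.9  0.6 -0.8] w 0.0005 t 7.1
opener 0.95 [282.3, 193.4] [0.446  0.3326 0.    ]
blade_tip 0.78 [282.3, 95.7] [0.5437 0.2989 0.009 ]
opener 0.89 [139.6, 329.3] [0.6639 0.3883 0.    ]
opener 0.69 [259.8, 329.8] [0.4518 0.3292 0.    ]
opener 0.59 [406.8, 361.5] [0.1894 0.3254 0.    ]
opener 0.19 [233.6, 369.5] [0.4689 0.4202 0.    ]
blade_tip 0.86 [323.5, 369.1] [0.3243 0.3853 0.009 ]
blade_tip 0.72 [148.9, 284.6] [0.7027 0.2877 0.009 ]
blade_tip 0.6 [220.7, 301.3] [0.5441 0.2905 0.009 ]
```

View pics/m3.png

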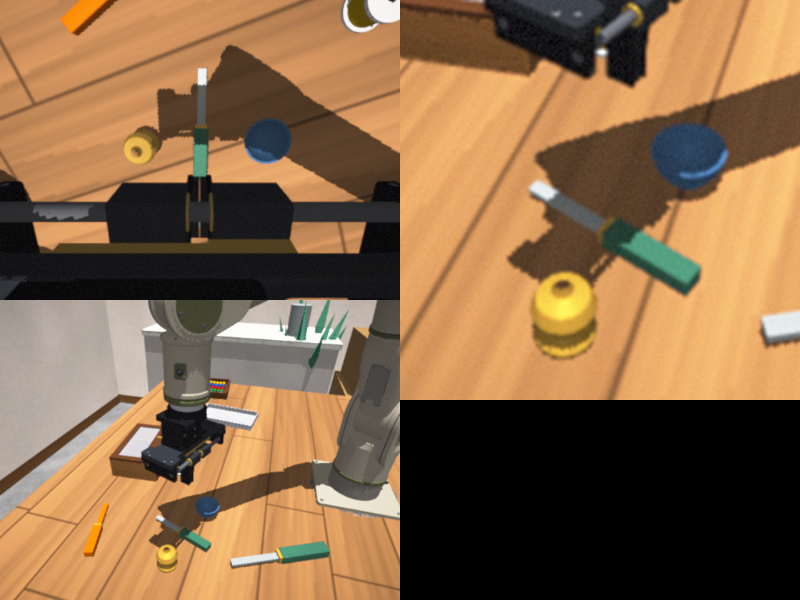

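Run:
```python
from h import *
import bench; print([n for n in dir(bench) if not n.startswith('_')], getattr(bench,'tip_reach',None))
s,M=st();e=s["ee_pos"]
for z in(-.06,0,.014):print(z,proj("side",e+M@[0,0,z]),proj("wrist",e+M@[0,0,z]), proj("scene",e+M@[0,0,z]))
print("ray261,254 at z .157",onz("side",(261,254),.157),onz("side",(261,254),.2))
im=cv2.imread("pics/m3.png")
b=camera("side")[150:330,180:360]
for z,c in((0,(0,0,255)),(.014,(0,255,255))):
    p=proj("side",e+M@[0,0,z])[0]-[180,150];print(p)
    b=b.copy();cv2.circle(b,tuple(int(v) for v in p),2,c,-1)
w=camera("wrist")
o=np.zeros((450,800,3),np.uint8);o[:400,:400]=cv2.resize(b,(400,400));a=camera("scene")[40:220,270:450].copy();p=proj("scene",e+M@[0,0,.014])[0]-[270,40];cv2.circle(a,tuple(int(v) for v in p),2,(0,255,255),-1);o[:400,400:]=cv2.resize(a,(400,400));cv2.imwrite("pics/m4.png",o)
```

```text
['PlanningError', 'camera', 'camera_info', 'close_job', 'pinpoint', 'read_state', 'recognise', 'silhouettes', 'tip_reach'] 0.014
tcp [0.4467 0.3321 0.1689] blade yaw -19.22 tilt [0.0023 0.011 ] q7 -2.58 F [-0.   0.3 -0.6] w -0.0000 t 7.4
-0.06 [[261.3365419 229.9420657]] [[280.59847293 310.46042393]] [[345.19972397  88.0363875 ]]
0 [[261.3771421  260.61669343]] [[280.08777221 252.93421576]] [[343.2317482  107.54772565]]
0.014 [[261.38602925 267.33119195]] [[280.01062079 244.24374685]] [[342.7893613  111.93373511]]
ray261,254 at z .157 [0.45669561 0.30235831 0.157     ] [0.44073435 0.35274027 0.2       ]
[ 81.3771421  110.61669343]
[ 81.38602925 117.33119195]
```

View pics/m4.png

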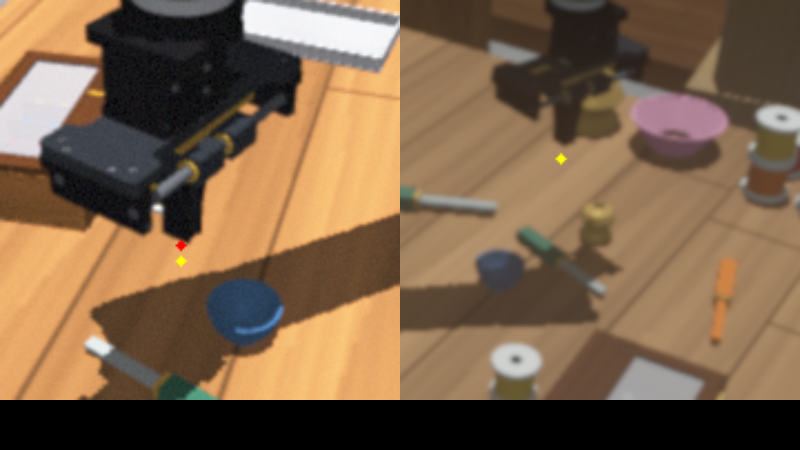

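The dots show the real fingertips about 15–20 mm above the predicted fingertip point, so the jaws closed over the top of the handle. I'll check whether the same offset shows in the start picture.

Run:
```python
from h import *
M=np.diag([1,-1,-1.]);e=np.array([.6246,0,.2095])
for c,q in(("scene",[(365,181),(323,165)]),("side",[(251,139),(211,135)])):
  for zz in(.014,.004,-.006):
    print(c,zz,[proj(c,e+M@[x,0,zz])[0].round(1).tolist() for x in(.05,-.05)],"seen",q)
s,M=st();p=np.array([.4465,.3338,.04]);print(1000*M.T@(p-s["ee_pos"]))
```

```text
scene 0.014 [[363.2, 190.8], [322.7, 174.3]] seen [(365, 181), (323, 165)]
scene 0.004 [[363.8, 187.1], [323.0, 170.6]] seen [(365, 181), (323, 165)]
scene -0.006 [[364.4, 183.4], [323.3, 167.0]] seen [(365, 181), (323, 165)]
side 0.014 [[211.0, 147.4], [251.0, 152.6]] seen [(251, 139), (211, 135)]
side 0.004 [[210.6, 143.4], [250.9, 148.6]] seen [(251, 139), (211, 135)]
side -0.006 [[210.3, 139.5], [250.8, 144.6]] seen [(251, 139), (211, 135)]
tcp [0.447  0.3322 0.1694] blade yaw -19.22 tilt [0.0029 0.0115] q7 -2.58 F [-0.3  0.1 -0.3] w 0.0005 t 7.5
[  0.2134687    0.85719465 129.40041675]
```

Request:
carry_out(rows=[[0,0,0,0.5,0],[0,0,0.05,0.7,0],[0,0,0,0.7,0],[0,0,0,0.7,0],[0,0,0,0.7,0],[0,0,0,0.7,0],[0,0,0,0.3,0],[0,0,0,0.1,0],[0,0,0,0.1,0],[0,0,0,0,0]])

```text
time: 8.35
ee_pos: [0.4467, 0.3347, 0.029]
eef_rot: [-0.579, 0.815, 0.004, 0.005]
ft_force: [-0.3, -0.6, -0.5]
width: 0.0433
```

Run:
```python
from h import *
s,M=st();p=np.array([.4465,.3338,.002]);print(1000*M.T@(p-s["ee_pos"]))
```

```text
tcp [0.4467 0.3347 0.029 ] blade yaw -19.24 tilt [0.0038 0.0121] q7 -2.55 F [-0.3 -0.6 -0.5] w 0.0433 t 8.3
[ 1.25337853 -0.16423685 26.93624999]
```

Request:
carry_out(rows=[[0,0.02,0,0.2,0],[0,0.02,0,0.2,0],[0,0,0,0.1,0],[0,0,0,0.1,0],[0,0,0,0,0]])

```text
time: 8.77
ee_pos: [0.4482, 0.3354, 0.0126]
eef_rot: [-0.579, 0.815, 0.004, 0.008]
ft_force: [0.7, 0.4, -0.4]
width: 0.0434
```

Request:
carry_out(rows=[[0,0,0,0.1,0],[0,0,0,0.1,0],[0,0,0,0,0]])

```text
time: 9.02
ee_pos: [0.4485, 0.3357, 0.0064]
eef_rot: [-0.579, 0.815, 0.004, 0.008]
ft_force: [0.1, 0.5, -0.3]
width: 0.0436
```

Request:
carry_out(rows=[[0,0,0,0.1,0],[0,0,0,0.1,0],[0,0,0,0,0]])

```text
time: 9.27
ee_pos: [0.4487, 0.3359, -0.0001]
eef_rot: [-0.579, 0.815, 0.004, 0.008]
ft_force: [0.3, 0.4, -0.0]
width: 0.0437
```

Request:
carry_out(rows=[[0,0,0,0.1,0],[0,0,0,0,0]])

```text
time: 9.43
ee_pos: [0.4486, 0.336, -0.0035]
eef_rot: [-0.579, 0.815, 0.004, 0.008]
ft_force: [-0.6, -0.5, 0.4]
width: 0.0434
```

Request:
carry_out(rows=[[0,0,0,0.07,0],[0,0,0,0,0]])

```text
time: 9.6
ee_pos: [0.4486, 0.336, -0.0059]
eef_rot: [-0.579, 0.815, 0.004, 0.008]
ft_force: [-0.9, 0.1, -0.1]
width: 0.0437
```

Request:
carry_out(rows=[[0,0,0,0.07,0],[0,0,0,0,0]])

```text
time: 9.77
ee_pos: [0.4487, 0.336, -0.0081]
eef_rot: [-0.579, 0.815, 0.004, 0.008]
ft_force: [0.4, -0.0, 0.3]
width: 0.0434
```

Request:
carry_out(rows=[[1,0,0,0,0],[1,0,0,0,0],[1,0,0,0,0],[1,0,0,0,0],[1,0,0,0,0],[1,0,0,0,0],[1,0,0,0,0],[1,0,0,0,0]], force=55)

```text
time: 10.43
ee_pos: [0.4488, 0.336, -0.008]
eef_rot: [-0.579, 0.815, 0.004, 0.008]
ft_force: [0.9, 0.4, 0.4]
width: 0.0213
```

Gripped at 21 mm, so I'll lift.

Request:
carry_out(rows=[[1,0,0,-0.3,0],[1,0,0,-0.8,0],[1,0,0,-0.9,0],[1,0,0,-0.9,0],[1,0,0,-0.9,0],[1,0,0,-0.9,0],[1,0,0,0,0]])

```text
time: 11.02
ee_pos: [0.4461, 0.3318, 0.1408]
eef_rot: [-0.579, 0.816, 0.004, 0.006]
ft_force: [0.5, -0.5, -1.3]
width: 0.0213
```

Run:
```python
from h import *
s,M=st();p=np.array([.48,-.005,.13]);print(1000*M.T@(p-s["ee_pos"]))
```

```text
tcp [0.4461 0.3318 0.1408] blade yaw -19.30 tilt [0.0049 0.0137] q7 -2.57 F [ 0.5 -0.5 -1.3] w 0.0213 t 11.0
[ 306.76287613 -143.3107607     6.31230323]
```

Request:
carry_out(rows=[[1,0,0,0,-0.9],[1,0,0,0,-1],[1,0,0,0,-1],[1,0,0,0,-1],[1,0.8,-0.08,0,0],[1,0.8,-0.08,0,0],[1,0.8,-0.08,0,0],[1,0.8,-0.08,0,0],[1,0.8,-0.08,0,0],[1,0.8,-0.08,0,0],[1,0.8,-0.08,0,0],[1,0.8,-0.08,0,0],[1,0.8,-0.08,0,0],[1,0.8,-0.08,0,0],[1,0.8,-0.08,0,0],[1,0.8,-0.08,0,0],[1,0.6,-0.08,0,0],[1,0,0,0,0]])

```text
time: 12.52
ee_pos: [0.4835, 0.0139, 0.1436]
eef_rot: [0.715, -0.698, -0.004, -0.013]
ft_force: [0.4, 0.3, -1.5]
width: 0.0216
```

Run:
```python
from h import *
s,M=st();C=cam("wrist",s)
ims={c:camera(c) for c in("wrist","scene","side")}
for c in ims:
  for q in("blade_tip","slot","lid_edge","case","spool_yellow","spool_red","opener"):
    print(c,q,[(d["xy"],round(d["conf"],2)) for d in pinpoint(q,c)][:3])
f=lambda u,n:cv2.resize(u,n,interpolation=cv2.INTER_CUBIC)
o=np.zeros((600,800,3),np.uint8);o[:300,:400]=f(ims["wrist"],(400,300));o[:300,400:]=f(ims["side"][120:270,130:330],(400,300));o[300:,:400]=f(ims["scene"][130:310,230:470],(400,300));o[300:,400:]=f(ims["wrist"][0:270,100:460],(400,300));cv2.imwrite("pics/m5.png",o)
for c in ims:cv2.imwrite(f"pics/p5{c}.png",ims[c])
np.save("s5.npy",np.r_[s["ee_pos"],s["eef_rot"]])
```

```text
tcp [0.4835 0.0139 0.1436] blade yaw 1.37 tilt [0.0116 0.0238] q7 -1.61 F [ 0.4  0.3 -1.5] w 0.0216 t 12.5
wrist blade_tip [([276.7, 63.6], 0.8), ([229.1, 140.8], 0.34)]
wrist slot [([309.5, 47.6], 0.95)]
wrist lid_edge [([266.2, 53.2], 0.91)]
wrist case []
wrist spool_yellow [([230.3, 139.8], 0.79)]
wrist spool_red [([394.5, 138.3], 0.57)]
wrist opener [([278.8, 260.4], 0.63)]
scene blade_tip [([410.4, 191.8], 0.74), ([332.4, 183.2], 0.5)]
scene slot [([331.3, 235.6], 0.96), ([179.5, 318.3], 0.38), ([314.9, 171.2], 0.24)]
scene lid_edge [([338.3, 218.0], 0.73), ([289.4, 173.3], 0.46)]
scene case [([363.9, 249.8], 0.72)]
scene spool_yellow [([321.7, 214.2], 0.7)]
scene spool_red []
scene opener [([416.2, 170.4], 0.8), ([269.3, 133.7], 0.75), ([315.0, 170.3], 0.71)]
side blade_tip [([322.2, 367.0], 0.84), ([242.9, 169.9], 0.75), ([148.7, 285.1], 0.72)]
side slot [([233.4, 207.4], 0.82)]
side lid_edge [([232.0, 206.4], 0.59)]
side case [([204.9, 218.6], 0.87)]
side spool_yellow [([254.5, 239.6], 0.57)]
side spool_red [([266.3, 203.7], 0.91), ([232.8, 370.2], 0.54), ([245.0, 169.6], 0.4)]
side opener [([139.8, 328.0], 0.71), ([285.4, 176.4], 0.62), ([408.5, 361.2], 0.59)]
```

View pics/m5.png

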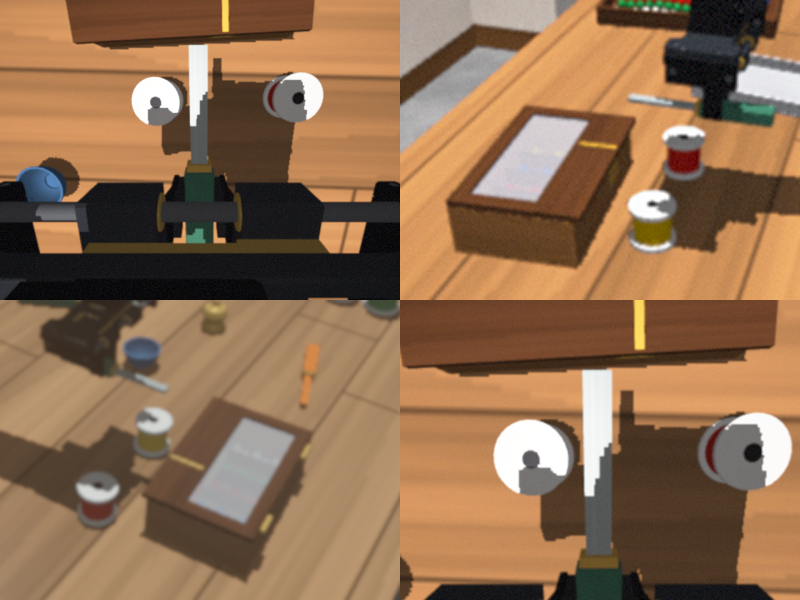

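In the pictures the held blade is straight, with its tip at wrist (277,63). The brass strip is just right of it, and both spools are upright on either side. Next I'll fit the case pose and triangulate the tip.

```bash
cat > fit.py <<'E'
from h import *
from scipy.optimize import minimize
np.set_printoptions(precision=4,suppress=True)
bx=lambda x0,x1,y0,y1,z0,z1:[[x,y,z] for x in(x0,x1) for y in(y0,y1) for z in(z0,z1)]
LID=bx(-.083,.075,-.12,.12,.0655,.0735);BODY=bx(-.075,.075,-.12,.12,0,.065)
s,M=st();Ms={}
for c in("scene","side"):
    camera(c);k=np.zeros((420,560),bool)
    for q in("case","lid"):
        for d in silhouettes(q,c):
            if d["conf"]>.4 and np.hypot(*(np.array(d["box"][:2])-proj(c,[.69,.03,.05])[0]))<30:k|=d["mask"]
    Ms[c]=cv2.GaussianBlur(k.astype(float),(0,0),2);print(c,k.sum())
def rend(c,p):
    o=np.zeros((420,560),np.uint8);f=pose(*p)
    for L in(LID,BODY):cv2.fillConvexPoly(o,cv2.convexHull(np.round(proj(c,f(L))*16).astype(np.int32)),1,shift=4)
    return cv2.GaussianBlur(o.astype(float),(0,0),2)
def fit(cs):
    c=lambda p:sum(((rend(k,p/[100,100,10])-Ms[k])**2).sum() for k in cs)
    i=np.array([69.5,3,0.]);r=minimize(c,i,method="Nelder-Mead",options=dict(initial_simplex=[i,i+[1,0,0],i+[0,1,0],i+[0,0,1]],xatol=.002));p=r.x/[100,100,10];print(cs,p,np.degrees(p[2]),r.fun,"slot",pose(*p)([-.075,-.035,.036]));return p
fit(["scene"]);fit(["side"]);p=fit(["scene","side"]);np.save("case.npy",p)
E
python3 fit.py
python3 - <<'E'
from h import *
np.set_printoptions(precision=4,suppress=True)
s,M=st();e=s["ee_pos"]
T=tri(("scene",(332.4,183.2)),("side",(242.9,169.9)));print("tip",T,"rel tool",M.T@(T-e))
print("slot",tri(("scene",(331.3,235.6)),("side",(233.4,207.4))),"edge",tri(("scene",(338.3,218)),("side",(232,206.4))))
print("wristslot",onz("wrist",(309.5,47.6),.036),"edge",onz("wrist",(266.2,53.2),.0655))
for xy in((640,300),(640,349)): # strip in crop at lid top
    print("strip",onz("wrist",(100+(xy[0]-400)*.9,(xy[1]-300)*.9),.0735))
print("M",M)
print("model tip dir",M@[0,-.105,0])
E
```

```text
tcp [0.4834 0.0179 0.1432] blade yaw 1.66 tilt [0.0109 0.0244] q7 -1.62 F [-0.1  0.3 -1.5] w 0.0216 t 13.7
scene 6733
side 5563
['scene'] [0.6923 0.0376 0.0729] 4.174125808262576 15.851590368937543 slot [[ 0.6201 -0.0028  0.036 ]]
['side'] [0.6939 0.0325 0.0765] 4.383902651573125 3.3375599253793267 slot [[ 0.6218 -0.0081  0.036 ]]
['scene', 'side'] [0.6934 0.0347 0.071 ] 4.067758590856433 33.64412712451262 slot [[ 0.621  -0.0055  0.036 ]]
tcp [0.4834 0.0179 0.1432] blade yaw 1.66 tilt [0.011  0.0245] q7 -1.62 F [-0.6  0.2 -1.6] w 0.0217 t 14.0
tip [0.5877 0.0246 0.1606] rel tool [-0.0041 -0.1047 -0.0161]
slot [ 0.6211 -0.0049  0.0342] edge [0.6133 0.0317 0.0603]
wristslot [0.6204 0.0004 0.036 ] edge [0.6093 0.0338 0.0655]
strip [ 0.6416 -0.0002  0.0735]
strip [ 0.6143 -0.0019  0.0735]
M [[ 0.0292 -0.9995  0.011 ]
 [-0.9993 -0.0289  0.0245]
 [-0.0241 -0.0117 -0.9996]]
model tip dir [0.1049 0.003  0.0012]
```

Request:
carry_out(rows=[[1,0.25,0,0,-0.48],[1,0.25,0,0,0],[1,0.25,0,0.1,0],[1,0.25,0,0.5,0],[1,0.13,0,0.7,0],[1,0,0,0.7,0],[1,0,0,0.7,0],[1,0,0,0.7,0],[1,0,0,0.5,0],[1,0,0,0.1,0],[1,0,0,0,0]])

```text
time: 14.93
ee_pos: [0.4888, -0.0192, 0.0177]
eef_rot: [0.727, -0.686, -0.002, -0.014]
ft_force: [0.4, -0.2, -0.7]
width: 0.0215
```

```bash
cat > look.py <<'E'
from h import *
np.set_printoptions(precision=4,suppress=True)
def look(qs=("blade_tip","slot")):
    s,M=st();C=cam("wrist",s);e=s["ee_pos"];near=e+M@[0,-.105,-.0165];print("nominal tip",near);P={}
    for c in("scene","side","wrist"):
        im=camera(c);cv2.imwrite(f"pics/L{c}.png",im)
        for q in qs:
            g=proj(c,near,C if c=="wrist" else None)[0]
            d=[d for d in pinpoint(q,c) if np.hypot(*(np.array(d["xy"])-g))<60]
            if d:P[q,c]=d[0]["xy"];print(q,c,np.round(d[0]["xy"],1),round(d[0]["conf"],2),"nom",g.round(1))
    for q in qs:
        o=[(c,P[q,c])+((C,) if c=="wrist" else ()) for c in("scene","side","wrist") if (q,c) in P]
        if len(o)>1:print(q,"all",tri(*o));
        if len(o)>2:print(q,"fixed",tri(*o[:2]))
    return s,M,C
E
python3 -c "
from look import *
s,M,C=look()
print('wrist slot',[onz('wrist',d['xy'],.036,C) for d in pinpoint('slot','wrist')],'tip z .036',[onz('wrist',d['xy'],.036,C) for d in pinpoint('blade_tip','wrist')])
"
```

```text
tcp [ 0.4888 -0.0192  0.0177] blade yaw 3.34 tilt [0.0155 0.0235] q7 -1.39 F [ 0.4 -0.2 -0.7] w 0.0215 t 14.9
nominal tip [ 0.5933 -0.0135  0.036 ]
blade_tip scene [323.7 231.9] 0.79 nom [322.  232.8]
slot scene [332.4 233.8] 0.89 nom [322.  232.8]
blade_tip side [247.6 208.8] 0.61 nom [247.1 206.5]
slot side [236.8 205. ] 0.64 nom [247.1 206.5]
blade_tip wrist [279.8  63.7] 0.67 nom [281.   57.4]
blade_tip all [ 0.5921 -0.0099  0.0332]
blade_tip fixed [ 0.5917 -0.0065  0.0333]
slot all [ 0.6179 -0.0061  0.0407]
wrist slot [] tip z .036 [array([ 0.5906, -0.0131,  0.036 ])]
```

Run:
```python
from h import *
f=lambda u,n:cv2.resize(u,n,interpolation=cv2.INTER_CUBIC)
w,a,b=[cv2.imread(f"pics/L{c}.png") for c in("wrist","scene","side")]
a,b=[cv2.convertScaleAbs(x,alpha=2,beta=20) for x in(a,b)]
o=np.zeros((600,800,3),np.uint8);o[:300,:400]=f(a[200:260,290:370],(400,300));o[300:,:400]=f(b[180:240,200:280],(400,300));o[:,400:]=f(w[0:270,190:370],(400,600));cv2.imwrite("pics/m6.png",o)
```

```text
(no output)
```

View pics/m6.png

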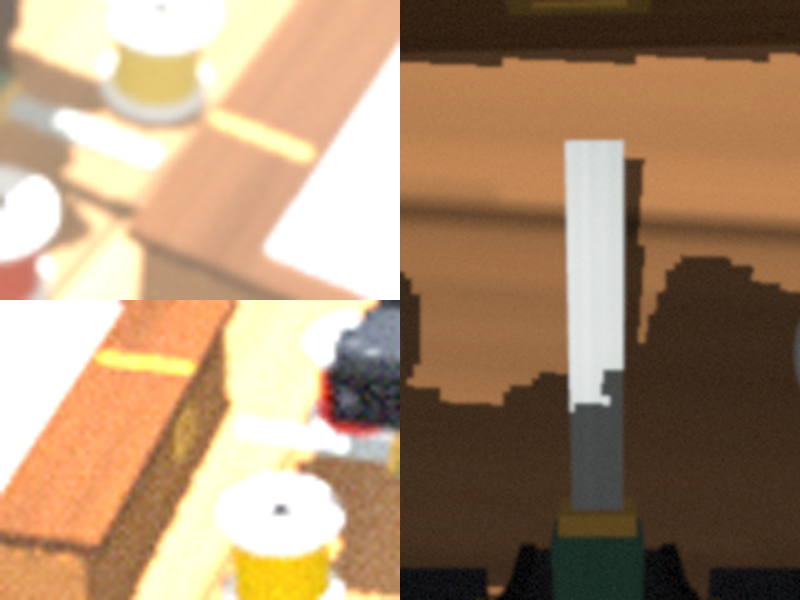

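The wrist crop shows the brass surround centred at about column 578 and the blade at 595, so the slot is about 3 mm to the left. I'll correct the yaw and lateral offset, then advance in steps.

Request:
carry_out(rows=[[1,-0.06,0,0,-0.15],[1,0,0,0,0],[1,0,-0.3,0,0],[1,0,-0.3,0,0],[1,0,0,0,0]])

```text
time: 15.9
ee_pos: [0.5093, -0.0146, 0.0197]
eef_rot: [0.733, -0.68, -0.002, -0.016]
ft_force: [-0.1, -0.1, -0.3]
width: 0.0212
```

```bash
cat > brass.py <<'E'
from h import *
s,M=st();w=camera("wrist");cv2.imwrite("pics/Lwrist.png",w);e=s["ee_pos"]
h=cv2.cvtColor(w,cv2.COLOR_BGR2HSV).astype(int)
y=(h[...,0]>18)&(h[...,0]<32)&(h[...,1]>120)&(h[...,2]>60);y[240:]=0
n,l,a,c=cv2.connectedComponentsWithStats(y.astype(np.uint8))
for i in range(1,n):
    if a[i,4]>25:print("brass",a[i],c[i].round(1))
g=(h[...,1]<60)&(h[...,2]>110);
for r in(50,70,90,120,150,180,210):
    x=np.nonzero(g[r,230:330])[0]
    if len(x):print("blade row",r,230+x.min(),230+x.max(),230+x.mean())
print("nominal tip",(e+M@[0,-.105,-.0165]).round(4))
E
python3 brass.py
```

```text
tcp [ 0.5093 -0.0146  0.0197] blade yaw 4.29 tilt [0.0186 0.0253] q7 -1.36 F [-0.1 -0.1 -0.3] w 0.0212 t 15.9
brass [269   0  18  33 570] [277.3  15.7]
brass [249  45  62   6 179] [280.2  48.1]
brass [ 139  147   47   67 1054] [169.4 174.3]
brass [261 225  37  15 319] [279.4 234. ]
blade row 70 264 290 277.0
blade row 90 265 291 278.0
blade row 120 265 291 278.0
blade row 150 266 290 278.0
blade row 180 266 288 277.0
nominal tip [ 0.6137 -0.0071  0.0383]
```

Request:
carry_out(rows=[[1,0.03,0,0.09,0],[1,0,0,0,0],[1,0,-0.2,0,0],[1,0,-0.2,0,0],[1,0,-0.2,0,0],[1,0,0,0,0]])

```text
time: 16.45
ee_pos: [0.5282, -0.0145, 0.0164]
eef_rot: [0.733, -0.68, -0.002, -0.015]
ft_force: [-0.5, -0.1, -1.7]
width: 0.0219
```

```bash
python3 brass.py
```

```text
tcp [ 0.5282 -0.0145  0.0164] blade yaw 4.26 tilt [0.0169 0.0247] q7 -1.35 F [-0.5 -0.1 -1.7] w 0.0219 t 16.4
brass [ 263    0   20   90 1656] [272.8  43.8]
brass [ 127  179   57   61 1331] [163.5 203. ]
brass [261 224  36  16 334] [278.8 234. ]
blade row 120 265 291 278.0
blade row 150 265 291 278.0
blade row 180 265 287 276.0
nominal tip [ 0.6326 -0.0071  0.0348]
```

Request:
carry_out(rows=[[1,0,-0.2,0.01,0],[1,0,-0.2,0.01,0],[1,0,-0.2,0.01,0],[1,0,0,0,0]])

```text
time: 16.83
ee_pos: [0.5473, -0.0131, 0.0156]
eef_rot: [0.733, -0.68, -0.002, -0.015]
ft_force: [-0.4, 1.1, -0.5]
width: 0.0215
```

Request:
carry_out(rows=[[1,0,-0.15,0.01,0],[1,0,-0.15,0,0],[1,0,0,0,0]])

```text
time: 17.08
ee_pos: [0.5574, -0.0123, 0.0153]
eef_rot: [0.733, -0.68, -0.002, -0.014]
ft_force: [-0.4, 0.5, -0.5]
width: 0.0214
```

Request:
carry_out(rows=[[1,0,-0.12,0,0],[1,0,0,0,0]])

```text
time: 17.25
ee_pos: [0.5603, -0.0122, 0.0149]
eef_rot: [0.733, -0.68, -0.003, -0.014]
ft_force: [-0.5, -0.3, 0.2]
width: 0.0216
```

Request:
carry_out(rows=[[1,0,-0.12,0,0],[1,0,0,0,0]])

```text
time: 17.42
ee_pos: [0.5629, -0.012, 0.0145]
eef_rot: [0.733, -0.68, -0.004, -0.013]
ft_force: [-0.3, -0.3, 0.7]
width: 0.0218
```

```bash
python3 -c "
from h import *
st()
for c in('scene','side'):
    camera(c)
    for q in('lid_edge','lid'):
        print(c,q,[(np.round(d['xy'],1),round(d['conf'],2)) for d in pinpoint(q,c)][:2])
p=np.load('case.npy')
for t in(0,.17):
  L=[.075-.158*np.cos(t),0,.0655+.158*np.sin(t)];print(t,[proj(c,pose(*p)(L))[0].round(1) for c in('scene','side')])
"
```

```text
tcp [ 0.5629 -0.012   0.0145] blade yaw 4.25 tilt [0.0111 0.0245] q7 -1.33 F [-0.3 -0.3  0.7] w 0.0218 t 17.4
scene lid_edge [(array([334.7, 217.6]), 0.87)]
scene lid [(array([399.7, 239.3]), 0.73), (array([310. , 232.8]), 0.21)]
side lid_edge [(array([233.8, 202.9]), 0.84), (array([321.6, 166.2]), 0.49)]
side lid [(array([176.4, 198.6]), 0.78), (array([267.9, 203.9]), 0.46)]
0 [array([338. , 216.8]), array([234.5, 204.1])]
0.17 [array([339.9, 208.8]), array([233.1, 194.6])]
```

Request:
carry_out(rows=[[1,0,-0.12,-0.05,0],[1,0,-0.05,0,0],[1,0,0,0,0]])

```text
time: 17.97
ee_pos: [0.5662, -0.0118, 0.0154]
eef_rot: [0.733, -0.68, -0.006, -0.012]
ft_force: [-3.5, -0.4, -1.5]
width: 0.0217
```

Request:
carry_out(rows=[[1,0,-0.15,0,0],[1,0,0,0,0]])

```text
time: 18.13
ee_pos: [0.57, -0.0115, 0.0152]
eef_rot: [0.733, -0.68, -0.006, -0.011]
ft_force: [-3.5, 0.1, 0.5]
width: 0.0216
```

Request:
carry_out(rows=[[1,0,-0.12,-0.02,0],[1,0,0,0,0]])

```text
time: 18.3
ee_pos: [0.572, -0.0114, 0.0151]
eef_rot: [0.733, -0.68, -0.007, -0.01]
ft_force: [-4.7, -0.3, 0.9]
width: 0.0218
```

```bash
cat > lid.py <<'E'
from h import *
st()
for c in('scene','side'):
    camera(c)
    for q in('lid_edge',):
        print(c,q,[(np.round(d['xy'],1),round(d['conf'],2)) for d in pinpoint(q,c)][:2])
E
python3 lid.py
```

```text
tcp [ 0.572  -0.0114  0.0151] blade yaw 4.23 tilt [0.0023 0.0245] q7 -1.33 F [-4.7 -0.3  0.9] w 0.0218 t 18.3
scene lid_edge [(array([337.7, 208.6]), 0.55)]
side lid_edge [(array([233. , 197.3]), 0.57)]
```

The lid popped: the lid edge rose to scene row 208.6, against 208.8 predicted for ajar. I'll draw the blade out.

Request:
carry_out(rows=[[1,0,0.2,0,0],[1,0,0.3,0,0],[1,0,0.3,0,0],[1,0,0.3,0,0],[1,0,0.3,0,0],[1,0,0.3,0,0],[1,0,0.3,0,0],[1,0,0.3,0,0],[1,0,0.3,0,0],[1,0,0,0,0],[1,0,0,0,0]])

```text
time: 19.42
ee_pos: [0.4905, -0.0177, 0.017]
eef_rot: [0.732, -0.681, -0.003, -0.016]
ft_force: [0.8, 0.4, -1.1]
width: 0.0218
```

```bash
python3 -c "
from look import *
look(('blade_tip','lid_edge'))
p=np.load('case.npy');f=pose(*p)
s,M=st();t=f([-.105,-.035,.079])[0];c,sn=np.cos(p[2]),np.sin(p[2]);e=t-.105*np.array([c,sn,0])-[0,0,.0165]
print('target tcp',e,'tool mm',1000*M.T@(e-s['ee_pos']),M)"
```

```text
tcp [ 0.4905 -0.0177  0.017 ] blade yaw 4.17 tilt [0.0178 0.0265] q7 -1.37 F [ 0.8  0.4 -1.1] w 0.0218 t 19.4
nominal tip [ 0.5949 -0.0105  0.0355]
blade_tip scene [323.9 229.4] 0.54 nom [323.2 232.5]
lid_edge scene [336.6 213.5] 0.72 nom [323.2 232.5]
blade_tip side [246.4 208.7] 0.65 nom [246.1 207.2]
lid_edge side [234.2 194. ] 0.88 nom [246.1 207.2]
blade_tip wrist [276.6  67.9] 0.62 nom [281.   57.4]
blade_tip all [ 0.5914 -0.0054  0.0367]
blade_tip fixed [ 0.5912 -0.0016  0.037 ]
lid_edge all [0.6135 0.0161 0.0868]
tcp [ 0.4905 -0.018   0.0165] blade yaw 4.17 tilt [0.0163 0.0257] q7 -1.37 F [-0.4 -0.7 -1.2] w 0.0213 t 19.9
target tcp [ 0.4864 -0.0151  0.0625] tool mm [ -4.3314   3.1095 -45.9495] [[ 0.0731 -0.9972  0.0163]
 [-0.997  -0.0727  0.0257]
 [-0.0244 -0.0181 -0.9995]]
```

Request:
carry_out(rows=[[1,0,0.1,-0.4,0],[1,0,0,-0.5,0],[1,0,0,-0.5,0],[1,0,0,-0.1,0],[1,0,0,0,0],[1,0,0,0,0]])

```text
time: 20.37
ee_pos: [0.4863, -0.0196, 0.0616]
eef_rot: [0.732, -0.681, -0.003, -0.014]
ft_force: [-0.5, -0.6, -1.4]
width: 0.0212
```

```bash
python3 -c "
from look import *
look(('blade_tip','lid_edge'))
f=lambda u,n:cv2.resize(u,n,interpolation=cv2.INTER_CUBIC)
w,a,b=[cv2.imread(f'pics/L{c}.png') for c in('wrist','scene','side')]
a,b=[cv2.convertScaleAbs(x,alpha=1.6,beta=20) for x in(a,b)]
o=np.zeros((600,800,3),np.uint8);o[:300,:400]=f(a[180:270,290:410],(400,300));o[300:,:400]=f(b[160:250,170:290],(400,300));o[:,400:]=f(w[0:270,190:370],(400,600));cv2.imwrite('pics/m7.png',o)
"
```

```text
tcp [ 0.4863 -0.0196  0.0616] blade yaw 4.17 tilt [0.0143 0.0245] q7 -1.42 F [-0.5 -0.6 -1.4] w 0.0212 t 20.4
nominal tip [ 0.5907 -0.0124  0.0798]
blade_tip scene [322.6 212.7] 0.73 nom [322.5 218.7]
lid_edge scene [337.6 210. ] 0.58 nom [322.5 218.7]
blade_tip side [248.5 191.7] 0.77 nom [247.4 192.2]
lid_edge side [233.6 195.4] 0.85 nom [247.4 192.2]
blade_tip wrist [276.9  63.4] 0.98 nom [281.   57.4]
blade_tip all [ 0.5859 -0.0073  0.0881]
blade_tip fixed [ 0.5842 -0.0022  0.0879]
lid_edge all [0.6107 0.0261 0.089 ]
```

View pics/m7.png

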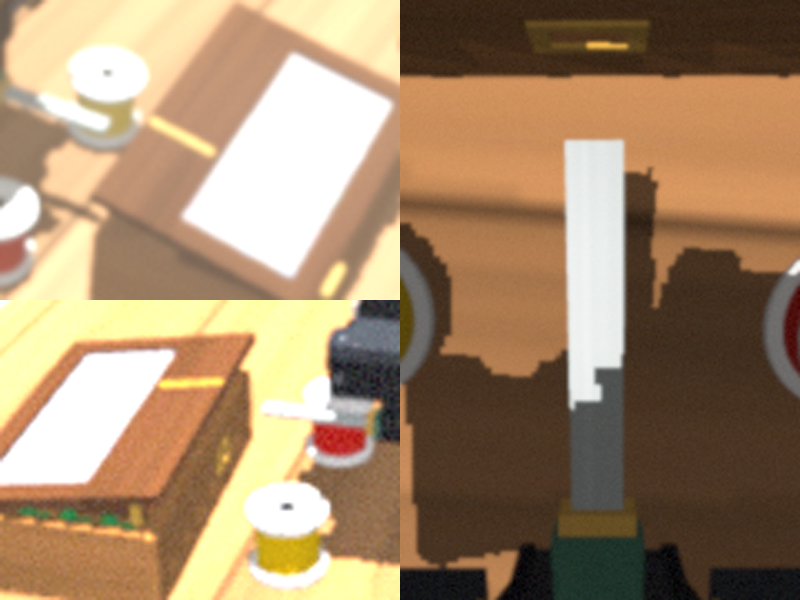

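The lid is ajar, and the blade is level with the gap and in front of it. I'll go down a touch and slide it in about 47 mm.

Request:
carry_out(rows=[[1,0,0,0.06,0],[1,0,-0.2,0,0],[1,0,-0.2,0.01,0],[1,0,-0.2,0.01,0],[1,0,-0.2,0.01,0],[1,0,0,0,0]])

```text
time: 21.32
ee_pos: [0.5129, -0.0174, 0.0589]
eef_rot: [0.732, -0.681, -0.003, -0.014]
ft_force: [-0.5, -0.2, -0.9]
width: 0.0216
```

Request:
carry_out(rows=[[1,0,-0.2,0.01,0],[1,0,-0.2,0.01,0],[1,0,-0.2,0.01,0],[1,0,0,0,0]])

```text
time: 21.65
ee_pos: [0.5331, -0.0159, 0.058]
eef_rot: [0.733, -0.681, -0.003, -0.013]
ft_force: [-0.1, -0.4, -0.5]
width: 0.0216
```

```bash
cat > arc.py <<'E'
from look import *
p=np.load('case.npy');s,M=st();e=s['ee_pos']
tip=e+M@[0,-.105,-.0165];c,sn=np.cos(p[2]),np.sin(p[2])
d=tip-[p[0],p[1],0];print("tip in case mm",1000*np.array([c*d[0]+sn*d[1],-sn*d[0]+c*d[1],tip[2]]))
E
python3 arc.py; python3 lid.py
```

```text
tcp [ 0.5331 -0.0159  0.058 ] blade yaw 4.20 tilt [0.0138 0.024 ] q7 -1.38 F [-0.1 -0.4 -0.5] w 0.0216 t 21.6
tip in case mm [-58.6783 -39.2947  76.0776]
tcp [ 0.5331 -0.0159  0.058 ] blade yaw 4.20 tilt [0.0138 0.024 ] q7 -1.38 F [-0.1 -0.4 -0.5] w 0.0216 t 21.6
scene lid_edge [(array([340.7, 208.1]), 0.67), (array([331.4, 236.3]), 0.59)]
side lid_edge [(array([234.8, 196.3]), 0.89)]
```

Request:
carry_out(rows=[[1,0,0,-0.2,0],[1,0,0,-0.2,0],[1,0,-0.08,-0.35,0],[1,0,-0.12,-0.4,0],[1,0,-0.14,-0.4,0],[1,0,0,0,0]])

```text
time: 22.35
ee_pos: [0.5396, -0.0168, 0.1088]
eef_rot: [0.732, -0.681, -0.005, -0.012]
ft_force: [-0.0, -0.1, -1.1]
width: 0.0214
```

```bash
cat >> arc.py <<'E'
x=c*d[0]+sn*d[1]-.075;z=tip[2]+.0025-.0655;print("nominal t %.3f r %.4f"%(np.arctan2(z,-x),np.hypot(x,z)))
for cc in('scene','side'):
    camera(cc)
    for q in('lid_edge','blade_tip'):
        L=[(np.round(d['xy'],1).tolist(),round(d['conf'],2)) for d in pinpoint(q,cc)][:3]
        pr=[(round(t,2),proj(cc,pose(*p)([.075-.158*np.cos(t),0,.0655+.158*np.sin(t)]))[0].round(0).tolist()) for t in np.arange(.2,1.7,.2)] if q=='lid_edge' else proj(cc,tip)[0].round(1)
        print(cc,q,L,pr)
E
python3 arc.py
```

```text
tcp [ 0.5396 -0.0168  0.1088] blade yaw 4.15 tilt [0.01   0.0248] q7 -1.41 F [-0.  -0.1 -1.1] w 0.0214 t 22.4
tip in case mm [-52.211  -40.719  126.5348]
nominal t 0.463 r 0.1422
scene lid_edge [([346.2, 198.9], 0.56)] [(np.float64(0.2), [340.0, 207.0]), (np.float64(0.4), [345.0, 199.0]), (np.float64(0.6), [353.0, 192.0]), (np.float64(0.8), [362.0, 186.0]), (np.float64(1.0), [374.0, 183.0]), (np.float64(1.2), [387.0, 182.0]), (np.float64(1.4), [402.0, 183.0]), (np.float64(1.6), [417.0, 188.0])]
scene blade_tip [([347.0, 210.8], 0.64), ([411.7, 192.0], 0.47)] [345.2 211.9]
side lid_edge [([227.1, 181.8], 0.67)] [(np.float64(0.2), [233.0, 193.0]), (np.float64(0.4), [228.0, 182.0]), (np.float64(0.6), [221.0, 170.0]), (np.float64(0.8), [212.0, 160.0]), (np.float64(1.0), [202.0, 151.0]), (np.float64(1.2), [189.0, 145.0]), (np.float64(1.4), [176.0, 140.0]), (np.float64(1.6), [163.0, 138.0])]
side blade_tip [([324.5, 371.8], 0.97), ([148.5, 286.5], 0.87), ([223.4, 174.1], 0.62)] [226.1 173.2]
```

Request:
carry_out(rows=[[1,0,-0.22,-0.3,0],[1,0,-0.24,-0.3,0],[1,0,-0.27,-0.26,0],[1,0,-0.27,-0.26,0],[1,0,-0.26,-0.2,0],[1,0,-0.26,-0.2,0],[1,0,0,0,0]])

```text
time: 23.23
ee_pos: [0.584, -0.0144, 0.1542]
eef_rot: [0.732, -0.681, -0.009, -0.008]
ft_force: [-0.3, 0.8, -1.5]
width: 0.0213
```

```bash
python3 arc.py
```

```text
tcp [ 0.584  -0.0144  0.1542] blade yaw 4.18 tilt [-0.0026  0.0232] q7 -1.40 F [-0.3  0.8 -1.5] w 0.0213 t 23.2
tip in case mm [ -7.603  -41.4584 170.6104]
nominal t 0.916 r 0.1357
scene lid_edge [([369.3, 184.2], 0.92)] [(np.float64(0.2), [340.0, 207.0]), (np.float64(0.4), [345.0, 199.0]), (np.float64(0.6), [353.0, 192.0]), (np.float64(0.8), [362.0, 186.0]), (np.float64(1.0), [374.0, 183.0]), (np.float64(1.2), [387.0, 182.0]), (np.float64(1.4), [402.0, 183.0]), (np.float64(1.6), [417.0, 188.0])]
scene blade_tip [([409.2, 192.3], 0.66), ([313.5, 132.7], 0.64), ([366.2, 202.8], 0.53)] [366.2 203.9]
side lid_edge [([206.2, 152.6], 0.86)] [(np.float64(0.2), [233.0, 193.0]), (np.float64(0.4), [228.0, 182.0]), (np.float64(0.6), [221.0, 170.0]), (np.float64(0.8), [212.0, 160.0]), (np.float64(1.0), [202.0, 151.0]), (np.float64(1.2), [189.0, 145.0]), (np.float64(1.4), [176.0, 140.0]), (np.float64(1.6), [163.0, 138.0])]
side blade_tip [([209.2, 154.8], 0.79), ([325.7, 370.4], 0.6)] [207.5 155. ]
```

Request:
carry_out(rows=[[1,0,-0.26,-0.16,0],[1,0,-0.26,-0.16,0],[1,0,-0.3,-0.15,0],[1,0,-0.3,-0.15,0],[1,0,-0.28,-0.09,0],[1,0,-0.28,-0.09,0],[1,0,0,0,0]])

```text
time: 24.12
ee_pos: [0.6312, -0.0112, 0.1761]
eef_rot: [0.732, -0.681, -0.013, -0.005]
ft_force: [-0.4, 0.1, -1.4]
width: 0.0213
```

```bash
python3 arc.py
```

```text
tcp [ 0.6312 -0.0112  0.1761] blade yaw 4.16 tilt [-0.0114  0.0248] q7 -1.38 F [-0.4  0.1 -1.4] w 0.0213 t 24.1
tip in case mm [ 39.9155 -41.6717 191.6057]
nominal t 1.304 r 0.1333
scene lid_edge [] [(np.float64(0.2), [340.0, 207.0]), (np.float64(0.4), [345.0, 199.0]), (np.float64(0.6), [353.0, 192.0]), (np.float64(0.8), [362.0, 186.0]), (np.float64(1.0), [374.0, 183.0]), (np.float64(1.2), [387.0, 182.0]), (np.float64(1.4), [402.0, 183.0]), (np.float64(1.6), [417.0, 188.0])]
scene blade_tip [([312.5, 131.9], 0.78), ([332.3, 233.8], 0.74), ([389.4, 200.3], 0.66)] [388.8 204.1]
side lid_edge [([183.7, 143.8], 0.69), ([205.0, 220.8], 0.67)] [(np.float64(0.2), [233.0, 193.0]), (np.float64(0.4), [228.0, 182.0]), (np.float64(0.6), [221.0, 170.0]), (np.float64(0.8), [212.0, 160.0]), (np.float64(1.0), [202.0, 151.0]), (np.float64(1.2), [189.0, 145.0]), (np.float64(1.4), [176.0, 140.0]), (np.float64(1.6), [163.0, 138.0])]
side blade_tip [([189.0, 144.6], 0.82), ([324.7, 369.1], 0.7), ([234.0, 208.7], 0.54)] [188.1 145.1]
```

Request:
carry_out(rows=[[1,0,-0.25,-0.04,0],[1,0,-0.25,-0.03,0],[1,0,-0.15,0,0],[1,0,0,0,0]])

```text
time: 24.75
ee_pos: [0.65, -0.0099, 0.178]
eef_rot: [0.732, -0.681, -0.014, -0.005]
ft_force: [-0.6, -1.3, -0.9]
width: 0.0213
```

```bash
python3 arc.py
```

```text
tcp [ 0.65   -0.0099  0.178 ] blade yaw 4.13 tilt [-0.0132  0.026 ] q7 -1.37 F [-0.6 -1.3 -0.9] w 0.0213 t 24.8
tip in case mm [ 58.7297 -41.7706 193.3544]
nominal t 1.447 r 0.1314
scene lid_edge [([402.6, 186.0], 0.92)] [(np.float64(0.2), [340.0, 207.0]), (np.float64(0.4), [345.0, 199.0]), (np.float64(0.6), [353.0, 192.0]), (np.float64(0.8), [362.0, 186.0]), (np.float64(1.0), [374.0, 183.0]), (np.float64(1.2), [387.0, 182.0]), (np.float64(1.4), [402.0, 183.0]), (np.float64(1.6), [417.0, 188.0])]
scene blade_tip [([309.6, 134.3], 0.96), ([397.7, 203.7], 0.8)] [397.6 206.6]
side lid_edge [([174.3, 139.4], 0.85)] [(np.float64(0.2), [233.0, 193.0]), (np.float64(0.4), [228.0, 182.0]), (np.float64(0.6), [221.0, 170.0]), (np.float64(0.8), [212.0, 160.0]), (np.float64(1.0), [202.0, 151.0]), (np.float64(1.2), [189.0, 145.0]), (np.float64(1.4), [176.0, 140.0]), (np.float64(1.6), [163.0, 138.0])]
side blade_tip [([324.9, 368.1], 0.95), ([181.3, 144.1], 0.8), ([150.4, 284.8], 0.63)] [180.7 143.7]
```

The lid is at about 1.43 rad. I'll retreat straight back and fit the tray pose.

Request:
carry_out(rows=[[1,0,0.3,0,0],[1,0,0.6,0,0],[1,0,0.8,0,0],[1,0,0.8,0,0],[1,0,0.8,0,0],[1,0,0.8,0,0],[1,0,0.8,0,0],[1,0,0,0,0]])

```text
time: 25.72
ee_pos: [0.4958, -0.021, 0.1782]
eef_rot: [0.732, -0.681, -0.014, -0.005]
ft_force: [0.4, -0.3, -0.4]
width: 0.0212
```

```bash
cat > tray.py <<'E'
from h import *
from scipy.optimize import minimize
np.set_printoptions(precision=4,suppress=True)
s,M=st();Ms={}
B=[[x,y,z] for x in(-.125,.125) for y in(-.075,.075) for z in(0,.025)]
for c in("scene","side"):
    camera(c);g=proj(c,[.461,-.373,.01])[0]
    d=[d for d in silhouettes("tray",c) if np.hypot(*(np.array(d["box"][:2])-g))<40][0];print(c,d["conf"],d["box"]);Ms[c]=cv2.GaussianBlur(d["mask"].astype(float),(0,0),2)
def rend(c,p):
    o=np.zeros((420,560),np.uint8);cv2.fillConvexPoly(o,cv2.convexHull(np.round(proj(c,pose(*p)(B))*16).astype(np.int32)),1,shift=4);return cv2.GaussianBlur(o.astype(float),(0,0),2)
for cs in(["scene"],["side"],["scene","side"]):
    f=lambda p:sum(((rend(k,p/[100,100,10])-Ms[k])**2).sum() for k in cs)
    r=min((minimize(f,[46.1,-37.3,t],method="Nelder-Mead",options=dict(initial_simplex=[[46.1,-37.3,t],[47,-37.3,t],[46.1,-36.3,t],[46.1,-37.3,t+2]],xatol=.005)) for t in(-12,-6,0,6,12)),key=lambda r:r.fun);p=r.x/[100,100,10];print(cs,p,np.degrees(p[2]),r.fun)
np.save("tray.npy",p)
E
python3 tray.py; python3 lid.py
```

```text
tcp [ 0.4958 -0.021   0.1782] blade yaw 4.19 tilt [-0.0125  0.0266] q7 -1.48 F [ 0.4 -0.3 -0.4] w 0.0212 t 25.7
scene 0.72 [181.8, 323.6, 137.0, 120.0]
side 0.93 [319.9, 165.6, 83.2, 37.1]
['scene'] [ 0.4693 -0.3732 -0.1443] -8.266978276534886 29.282822809955775
['side'] [ 0.4699 -0.3727 -0.1053] -6.0339887493156885 280.492778520457
['scene', 'side'] [ 0.4694 -0.3739 -0.1313] -7.525512058043191 320.3171321231562
tcp [ 0.4999 -0.0201  0.1785] blade yaw 4.27 tilt [-0.0103  0.0253] q7 -1.48 F [ 1.1  0.5 -1.1] w 0.0215 t 25.9
scene lid_edge [(array([403.5, 183.8]), 0.85)]
side lid_edge [(array([175.6, 141.7]), 0.95)]
```

Request:
carry_out(rows=[[1,0,0,0,0.8],[1,0,0,0,0.8],[1,0,0,0,0.8],[1,0.6,0,0,0],[1,0.9,0,0,0],[1,0.9,0,0,0],[1,0.9,0,0,0],[1,0.9,0,0,0],[1,0.9,0,0,0],[1,0.9,0,0,0],[1,0.9,0,0,0],[1,0.9,0,0,0],[1,0.9,0,0,0],[1,0.9,0,0,0],[1,0.9,0,0,0],[1,0.9,0,0,0],[1,0.4,0,0,0],[1,0,0,0,0],[1,0,0,0,0]])

```text
time: 27.7
ee_pos: [0.4522, -0.3879, 0.1673]
eef_rot: [-0.656, 0.754, 0.012, -0.003]
ft_force: [-0.5, 0.8, -0.3]
width: 0.021
```

Run:
```python
from look import *
s,M,C=look(("blade_tip","tray"));p=np.array([.4495,-.3707,.05]);print(1000*M.T@(p-s["ee_pos"]));print(s["joint_positions"])
cv2.imwrite("pics/m8.png",cv2.imread("pics/Lscene.png"))
```

```text
tcp [ 0.4522 -0.3879  0.1673] blade yaw -7.92 tilt [-0.0206  0.0133] q7 -0.86 F [-0.5  0.8 -0.3] w 0.0210 t 27.7
nominal tip [ 0.5565 -0.4026  0.1815]
blade_tip scene [193.7 291.7] 0.79 nom [192.3 293.7]
tray scene [180.5 320.8] 0.81 nom [192.3 293.7]
blade_tip side [296.  109.6] 0.74 nom [296.9 106.6]
blade_tip wrist [275.2  62.4] 0.88 nom [280.8  56.9]
blade_tip all [ 0.5554 -0.3973  0.1758]
blade_tip fixed [ 0.5548 -0.3947  0.1756]
[-15.4217   2.4071 117.5367]
[ 0.0119  0.3874  0.7926  1.6122 -0.2791  1.2861 -0.8563]
```

Request:
carry_out(rows=[[1,-0.25,0.04,0.3,0],[1,-0.25,0.04,0.6,0],[1,0,0,0.8,0],[1,0,0,0.8,0],[1,0,0,0.8,0],[1,0,0,0.6,0],[1,0,0,0.3,0],[1,0,0,0,0],[1,0,0,0,0]])

```text
time: 28.9
ee_pos: [0.4531, -0.3677, 0.0399]
eef_rot: [-0.659, 0.752, 0.009, -0.001]
ft_force: [-0.7, 0.1, -0.9]
width: 0.0214
```

Run:
```python
from look import *
s,M,C=look(("blade_tip","tray"));p=np.array([.4495,-.3707,.0]);print(1000*M.T@(p-s["ee_pos"]))
T=np.load("tray.npy");d=pose(0,0,-T[2])([*(s["ee_pos"][:2]-T[:2]),0]);print("tcp in tray",d)
```

```text
tcp [ 0.4531 -0.3677  0.0399] blade yaw -7.60 tilt [-0.0131  0.0124] q7 -0.81 F [-0.7  0.1 -0.9] w 0.0214 t 28.9
nominal tip [ 0.5574 -0.3818  0.0549]
blade_tip scene [207.1 323.8] 0.91 nom [207.6 328.8]
tray scene [179.5 322.2] 0.78 nom [207.6 328.8]
blade_tip side [293.2 147.4] 0.49 nom [293.6 146.3]
tray side [321.3 164. ] 0.95 nom [293.6 146.3]
blade_tip wrist [277.7  65.3] 0.86 nom [280.8  57. ]
blade_tip all [ 0.554  -0.3769  0.0559]
blade_tip fixed [ 0.5535 -0.3738  0.0559]
tray all [ 0.4657 -0.3793  0.0024]
[ 3.835   2.6193 39.9159]
tcp in tray [[-0.0169  0.0039  0.    ]]
```

Well centred. I'll lower the last 40 mm in steps, watching the force.

Request:
carry_out(rows=[[1,0.05,0.05,0.3,0],[1,0.05,0,0.3,0],[1,0,0,0.3,0],[1,0,0,0.15,0],[1,0,0,0,0],[1,0,0,0,0]])

```text
time: 29.85
ee_pos: [0.4502, -0.3703, 0.0043]
eef_rot: [-0.659, 0.753, 0.009, -0.001]
ft_force: [-0.7, -0.7, 0.1]
width: 0.022
```

Request:
carry_out(rows=[[1,0,0,0.07,0],[1,0,0,0,0]])

```text
time: 30.02
ee_pos: [0.45, -0.3703, 0.0019]
eef_rot: [-0.658, 0.753, 0.009, -0.001]
ft_force: [0.7, 0.5, -1.5]
width: 0.0215
```

Request:
carry_out(rows=[[1,0,0,0.07,0],[1,0,0,0,0]])

```text
time: 30.18
ee_pos: [0.4503, -0.3704, -0.0]
eef_rot: [-0.659, 0.753, 0.009, -0.001]
ft_force: [-0.1, -0.5, -0.1]
width: 0.0219
```

Request:
carry_out(rows=[[1,0,0,0.07,0],[1,0,0,0,0]])

```text
time: 30.35
ee_pos: [0.4506, -0.3705, -0.002]
eef_rot: [-0.659, 0.752, 0.009, -0.001]
ft_force: [0.3, 0.4, -0.6]
width: 0.0212
```

Request:
carry_out(rows=[[1,0,0,0.05,0],[1,0,0,0,0]])

```text
time: 30.52
ee_pos: [0.4507, -0.3705, -0.0035]
eef_rot: [-0.659, 0.752, 0.009, -0.001]
ft_force: [0.2, -0.3, -1.2]
width: 0.0216
```

Request:
carry_out(rows=[[0.4,0,0,0,0],[0.2,0,0,0,0],[0,0,0,0,0],[0,0,0,0,0],[0,0,0,0,0],[0,0,0,0,0]])

```text
time: 31.02
ee_pos: [0.4511, -0.3709, -0.0029]
eef_rot: [-0.659, 0.752, 0.008, -0.0]
ft_force: [-0.9, 0.2, 0.0]
width: 0.0428
```

Request:
carry_out(rows=[[0,0,0,-0.2,0],[0,0,0,-0.4,0],[0,0,0,-0.7,0],[0,0,0,-0.9,0],[0,0,0,-0.9,0],[0,0,0,-0.9,0],[0,0,0,-0.9,0],[0,0,0,-0.5,0],[0,0,0,0,0],[0,0,0,0,0]])

```text
time: 31.85
ee_pos: [0.4514, -0.374, 0.1748]
eef_rot: [-0.657, 0.754, 0.007, -0.0]
ft_force: [0.2, 0.3, -0.1]
width: 0.0433
```

```bash
python3 - <<'E'
from h import *
s,M=st();C=cam("wrist",s);T=np.load("tray.npy");ims={c:camera(c) for c in("scene","side","wrist")}
for q,z in(("opener",.004),("blade_tip",.013)):
    for c in ims:
        for d in pinpoint(q,c):
            X=onz(c,d["xy"],z,C if c=="wrist" else None)
            if abs(X[1]+.37)<.12:print(q,c,round(d["conf"],2),X.round(4),"in tray",pose(0,0,-T[2])([*(X[:2]-T[:2]),0]).round(3))
for q in("spool_yellow","spool_red","brass_pot","bowl"):
    a=[[(np.round(onz(c,d["xy"],0)[:2],3).tolist(),round(d["conf"],2)) for d in pinpoint(q,c)][:2] for c in("scene","side")];print(q,a)
f=lambda u,n:cv2.resize(u,n)
o=np.zeros((600,800,3),np.uint8);o[:300,:400]=f(ims["scene"],(400,300));o[:300,400:]=f(ims["side"],(400,300));o[300:,:400]=f(ims["wrist"],(400,300));o[300:,400:]=f(ims["side"][110:260,130:330],(400,300));cv2.imwrite("pics/m9.png",o)
E
python3 lid.py
```

```text
tcp [ 0.4514 -0.374   0.1748] blade yaw -7.80 tilt [-0.0091  0.0099] q7 -0.88 F [ 0.2  0.3 -0.1] w 0.0433 t 31.9
opener scene 0.62 [ 0.5464 -0.3749  0.004 ] in tray [[0.076 0.009 0.   ]]
opener scene 0.56 [ 0.4558 -0.372   0.004 ] in tray [[-0.014  0.     0.   ]]
opener side 0.63 [ 0.4618 -0.3763  0.004 ] in tray [[-0.007 -0.003  0.   ]]
opener wrist 0.6 [ 0.4495 -0.3681  0.004 ] in tray [[-0.021  0.003  0.   ]]
blade_tip scene 0.72 [ 0.5481 -0.3789  0.013 ] in tray [[0.079 0.005 0.   ]]
blade_tip side 0.54 [ 0.547  -0.3838  0.013 ] in tray [[0.078 0.    0.   ]]
blade_tip side 0.32 [ 1.0075 -0.401   0.013 ] in tray [[0.537 0.044 0.   ]]
blade_tip wrist 0.79 [ 0.5534 -0.3843  0.013 ] in tray [[0.085 0.001 0.   ]]
blade_tip wrist 0.21 [ 0.4743 -0.3707  0.013 ] in tray [[0.004 0.004 0.   ]]
spool_yellow [[([0.543, 0.081], 0.95), ([0.636, 0.028], 0.2)], [([0.538, 0.064], 0.92)]]
spool_red [[([0.751, 0.114], 0.34)], [([0.568, -0.097], 0.64)]]
brass_pot [[([0.472, 0.414], 0.48)], [([0.468, 0.423], 0.81)]]
bowl [[([0.421, 0.24], 0.62)], [([0.418, 0.239], 0.75)]]
tcp [ 0.4511 -0.3737  0.1733] blade yaw -7.80 tilt [-0.0111  0.0108] q7 -0.88 F [0.7 0.1 0.3] w 0.0441 t 32.7
scene lid_edge [(array([401.4, 188.9]), 0.59)]
side lid_edge []
```

View pics/m9.png

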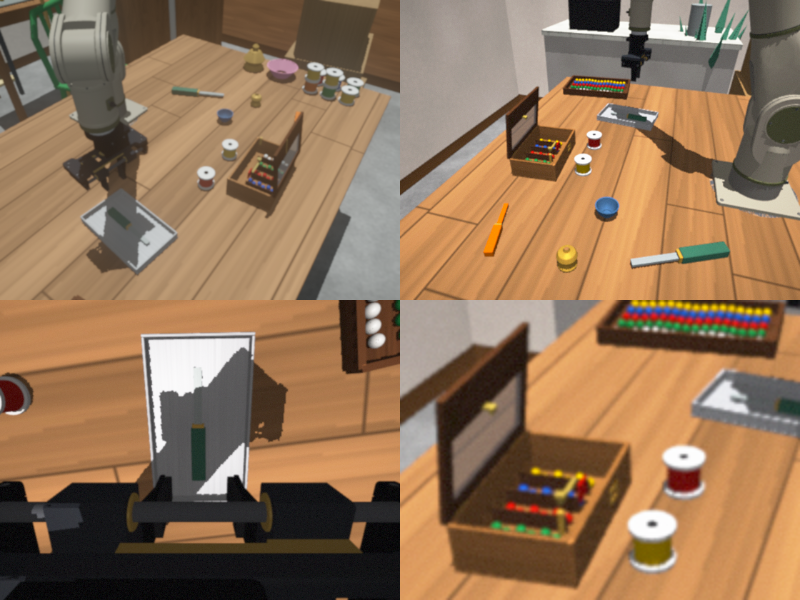

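The opener lies flat in the tray at wrist (198,425). The lid stands nearly upright, and the spools, pot and bowl are in place with the gripper clear. Handing in.

```bash
python3 -c "
from bench import *
print(close_job())"
```

```text
the job is handed in; nothing more can be done
None
```

The case is open and the job is handed in. I pressed the latch through the slot with the small green opener, and the lid popped ajar at about 4.7 N. I then lifted the lid with the blade to about 1.43 rad and laid the opener in the tray. The clock read about 33 s.

**Last checks:**
- **Opener:** it lies flat near the middle of the tray. The gripper is open and clear, about 0.17 m above it.
- **Lid:** it still looks almost upright in the final pictures. The scene camera agreed, but the side camera's lid-edge point was missed in the last check. It had agreed just after I drew the blade back from the lid.
- **Bystanders:** both spools, the pot and the bowl are standing. The pot and bowl fixes agree with the first ones to about 6 mm. The yellow spool's fixes differ by 10–15 mm from the first ones and by 17 mm between the two cameras. The red spool was found only by the side camera, within about 8 mm. I took these as detector scatter because both stand upright in the pictures and nothing came near them.

**Failed or disagreed:**
- **First grip missed:** the jaws closed above the handle. The real fingertips stand at least 22 mm higher than the stated reach, so I lowered further and gripped at 21 mm.
- **Camera fixes:** the wrist and fixed cameras differed by a few millimetres sideways at the slot. I settled it with a close wrist view of the brass surround before going in.

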